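# Find the index notch in a guide rail with the stop pin

## Robot

A 6-joint arm with a two-finger parallel gripper is mounted at the origin on a cart in front of the work surface, level with it; the furniture and walls round the work are solid. World frame = base frame: x ahead of the robot, y to its left, z up, the work surface at z = 0. Lengths are in m, angles in rad, forces in N, time in s.
With the tool pointing down it reaches from about 0.3 to 0.875 m from the base axis. Payload 6.4 kg.
Tool frame: the origin (TCP) lies at the very end of the fingers, on their centre line; the grasp point (between the pads) lies 19 mm behind it (bot.grasp_offset is the distance from the TCP to the grasp point, in m); z points along the fingers, y is the line along which they close (so a half turn about z gives the same grasp; the last joint's range is limited). The gripper opens to 88 mm and grips with 3 to 60 N. Pads are 18 mm wide; open, the fingers measure 123 mm over their backs; the gripper's body (75 mm by 187 mm) begins 45 mm behind the grasp point.
Start: joints at [0.994, 0.181, 1.607, -0, 1.354, -0.206], TCP at [0.208, 0.536, 0.239] pointing down, gripper open.
Joint ranges: [-2.99, 2.99], [-0.89, 2.07], [0.3, 2.58], [-1.14, 4.28], [0, 2.63], [-3.12, 3.12]. Speed limits (rad/s): [2.57, 2.57, 3.01, 3.14, 3.14, 3.14].

## Interface

Orientations are given as a unit quaternion [x, y, z, w].
In Python, from bench import bot, imaging, workorder, nets gives the robot as it stands. The module is installed in compiled form; this text tells all that it offers.
- The arm moves only by the tool step_arm, never from a script. Its argument "deltas" is a list that holds one entry, the list of rows, each a list of 5 numbers: the shift along the tool's x, y, z normalised to -1 to 1, where 1 is 500 mm, then the turn about the tool's z normalised to -1 to 1, where 1 is pi/2 rad, then the closure, from 0 (fully open) to 1 (shut). A call has 1 to 20 rows; each row is the pose to reach, as a shift and turn from the pose commanded when the call began, along the tool's axes at that moment; what a row does not reach only later rows make up. A row lasts 1/10 s, in which the tool goes at most 50 mm and 8.59 degrees, less where a joint would pass 70% of its speed; a pose out of reach is approached as far as the arm can. A call with a number of a shift or a turn outside -1 to 1 is refused whole. A call with a gripper value outside its range is refused whole. The fingers move at their own pace and stop on an object; the grip force is fixed at half the most. Time passes only in rows, so rows that repeat a pose let the fingers close. It gives the time, the measured TCP pose, the force, the opening and the grip force at its end, in the units of the state.
- bot.state(): the state, without advancing time (a new reading comes with each control period).
- imaging.capture(name): name is "scene" or "top" or "wrist"; returns (picture, depth): 384x512x3 uint8, red, green, blue; 384x512 float32, m along the optical axis (not along the pixel's ray), 0 where there is no reading.
- imaging.get_calibration(name): a dict with "fx", "fy", "cx", "cy" (pixels), "dist" ([k1, k2, p1, p2, k3] as OpenCV has them; the pictures are not rectified), "position" and "orientation" of the camera in the world. Camera axes: x right, y down, z forward; pixel columns grow to the right and rows downward; lengths in m; the calibration is good to about 2 mm. A picture is of the moment at which its call begins: read the wrist's pose just before it. get_calibration takes no time and is no camera call; for the wrist camera it gives the pose at the moment of the call.
- workorder.hand_in(): hands the job in; it is judged then, once.
Trained networks look in the newest picture that a camera, given by its name, has taken for a name from the list of things; names that differ only in an ending like _2 or _b are one class to them, and where a whole thing is asked for, a point or a joint stands for the part that bears it (a point fixed in the world has none). Each returns a list of dicts, best first, with "p" (0 to 1); they miss things now and then, are a little off and sometimes report something else, mostly with a low value. They report only what shows in the picture. A call takes as long as a camera call. They do not tell look-alikes from the thing itself.
- nets.regions_of(camera, query): "pixels" (384x512 bool, what is visible of it) and "pixel" ([column, row] in pixels, amid what is visible of it).
The state is a dict: "time": time; "joint_positions": joint angles; "qvel": joint speeds; "joint_torque": joint torques, N m; "eef_pos": TCP position; "tool_rot": TCP orientation; "ft_force": force on the tool from outside, world axes, zero at the start; "ft_torque": the same for the moment, N m; "opening": opening from 0.0 (shut) to 1.0 (fully open); "grasp_force": force on a finger pad.
Only numpy, scipy, OpenCV 4.12 (cv2) and the standard library are available. Lean on these libraries where they do the work, as an engineer would, in place of code of your own. Each camera call takes 0.05 s, during which the arm holds its last target. There are 200 camera calls.

## Task

Take the red-handled stop pin out of its grey parking block, put its T-shaped foot down through the open window at the red-marked end of the guide rail and slide it along inside the slot, bearing down lightly, until it drops into the index notch hidden under the lips of the slot. Stop there, leave the pin standing upright and fully home in the notch, and let go. Feel your way: keep every push on the rail under about 20 N, touching down no faster than 10 mm/s, and leave the vial, the lens and the chip tray where they are.

Things in the scene. Friction and masses are not known exactly. Their poses are not given: they have to be found in the camera images.
- stop_pin: Loose upright pin, 0.1 to 0.17 kg, 82 mm high. Origin: centre of the underside of its foot; z up the pin. Steel foot 34 (x) x 12 (y) x 6 (z) mm, shank 7 x 9 mm, flat-sided red handle 34 (x) x 16 (y) mm from z = 38 to 82 mm: grip it across its 16 mm (along y), which is also its direction of travel in the rail. Same both ways round.
- rail: Aluminium guide rail, 60 (x) x 320 (y) x 39 (z) mm, fixed to the table, hard: a touchdown at 25 mm/s already peaks near 40 N. Origin: centre of its underside; y along it, red-marked end at +y. A slot 11 mm wide runs in its top along x = 0 from y = +95 mm (window) to -90 mm. Under its lips (lowest at z = 27 mm) the pin's foot slides in a 40 mm wide tunnel on two level ledges.
- rail_window (a point): Centre of the open window at the red-marked end of the rail, 40 (x) x 40 (y) mm, at ledge height: rail x = 0, y = +115, z = 17 mm. A foot let down through the window rests here (pin origin at z = 17 mm in the rail), level with the ledges in the tunnel; the pin can be lifted out only here. Axes as the rail's.
- rail_middle (a point): Middle of the slot at ledge height: rail x = 0, y = 0, z = 17 mm. Within 48 mm of here along the rail's y (different each time, hidden from view) both ledges are cut by the one index notch, 17 mm long in y, 9 mm deep: a pin home in it has its origin at z = 8 mm in the rail. Axes as the rail's.
- pin_block: Fixed grey parking block, 60 (x) x 40 (y) x 20 (z) mm. Origin: centre of its underside. A pocket 40 x 18 mm, floor at z = 8 mm, holds the foot of the pin, whose x lies along the block's x.
- vial: Bystander: small clear vial with a black cap, 24 x 23 x 48 mm, standing. Origin: centre of its underside.
- objective: Bystander: black auxiliary objective lens, 52 x 52 x 34 mm, standing. Origin: centre of its underside.
- chip_tray: Bystander: flat black chip tray with a grid, 51 x 51 x 8 mm. Origin: centre of its underside.
Mind the look-alikes: they are no part of the job. Of the things like the stop_pin, leave any that is purple; of the rest the smaller one is meant.

How it is judged:
On the way:
1. the pin's foot is in the rail, on the ledges and wholly under the lips of the slot, not yet in the notch (z of stop_pin in the frame of rail between 0.0145 and 0.022 m and y of stop_pin in the frame of rail between 0.05 and 0.089 m and x of stop_pin in the frame of rail between -0.006 and 0.006 m), for 0.1 s.
At the end, for the whole second after the job is handed in: The pin stands at rest in the rail's index notch: its foot within 2 mm of the notch floor (pin origin below z = 10 mm of the rail, between y = -55 and +55 mm and within 6 mm of the slot's middle), upright within 0.12 rad, and vial, lens and chip tray within 20 mm of where they stood (z of stop_pin in the frame of rail between 0.005 and 0.01 m and y of stop_pin in the frame of rail between -0.055 and 0.055 m and x of stop_pin in the frame of rail between -0.006 and 0.006 m and angle between stop_pin's own z axis and vertical below 0.12 rad and linear speed of stop_pin below 0.01 m/s and distance of each of vial, objective, chip_tray from where it was at the start of the episode below 0.02 m); the robot touches nothing.
It fails at once if the pin is pushed or pressed against the rail with more than 40 N (contact force between stop_pin and rail above 40 N).
It fails at once if the fingers press on the rail with more than 40 N (contact force between the fingers and rail above 40 N).
It fails at once if a bystander is moved by more than 20 mm (distance of any of vial, objective, chip_tray from where it was at the start of the episode above 0.02 m).
It also fails if it takes over 72 s, if anything falls off the work surface, if the arm or the gripper's body presses on something with over 40 N, if the wrist force passes 120 N, or if a joint passes its speed limit or range.

## Working session

There is one attempt and no reset: what is moved stays moved. The work goes in short steps, Python scripts to look and compute and a tool call to move; the robot and the scene stay as the last step left them, time stands still between calls to the robot, and variables do not carry over. Pictures are saved under pics/ and viewed, at most 10 in all, crops included, and the job is handed in when it is done.

Besides the shell and the picture viewer there is one more tool, called after "Request:" in YAML: its name, and indented under it one key for each argument. step_arm: Moves the arm, as the interface text tells. Scaled input: -1 to 1 covers 500 mm each way for a shift and pi/2 rad each way for a turn. Its arguments: {"type":"object","properties":{"deltas":{"type":"array","items":{"type":"array","items":{"type":"array","items":{"type":"number"}}}}},"required":["deltas"]}

```bash
mkdir -p pics; cat > h.py <<'E'
import numpy as np, cv2
from scipy.spatial.transform import Rotation as R
from bench import bot, imaging, workorder, nets
def cloud(name, depth, cal, mask=None):
    m=depth>0
    if mask is not None: m&=mask
    v,u=np.nonzero(m)
    K=np.array([[cal['fx'],0,cal['cx']],[0,cal['fy'],cal['cy']],[0,0,1]])
    n=cv2.undistortPoints(np.stack([u,v],1).astype(np.float64)[:,None],K,np.array(cal['dist'],float))[:,0]
    z=depth[v,u]
    P=np.c_[n*z[:,None],z]
    return R.from_quat(cal['orientation']).apply(P)+cal['position'],u,v
E
python3 - <<'E'
from h import *
s=bot.state();print(s['time'],s['eef_pos'],s['tool_rot'],s['ft_force'],s['opening'],bot.grasp_offset)
ims=[]
for n in('scene','top'):
    im,d=imaging.capture(n);c=imaging.get_calibration(n);np.savez(n,im=im,d=d)
    ims.append(im);print(n,c['position'])
    for q in('stop_pin','rail','pin_block','vial','objective','chip_tray'):
        for r in nets.regions_of(n,q)[:4]:
            P,_,_=cloud(n,d,c,r['pixels'])
            print(q,round(r['p'],2),np.round(r['pixel']),len(P),np.round(np.median(P,0),3) if len(P) else '',np.round(P.min(0),3),np.round(P.max(0),3)) if len(P) else None
    cv2.imwrite(f'pics/{n}.png',im[:,:,::-1])
E
```

```text
0.0 [0.20803528 0.53548338 0.23784165] [ 1.84308438e-01  9.82868091e-01 -7.86721643e-04 -3.10402152e-04] [-0.48759046 -0.37281337  0.1664881 ] 0.9999631393565402 0.0187
scene [-0.1754457  -0.34830847  0.63260277]
stop_pin 0.7 [193. 207.] 306 [0.417 0.085 0.063] [ 0.402  0.076 -0.003] [0.536 0.169 0.091]
stop_pin 0.69 [177. 192.] 315 [0.461 0.161 0.055] [ 0.454  0.147 -0.001] [0.477 0.181 0.083]
stop_pin 0.55 [151. 208.] 403 [0.37  0.169 0.072] [ 0.357  0.156 -0.003] [0.442 0.217 0.108]
rail 0.9 [260. 195.] 3013 [ 0.57  -0.006  0.034] [ 0.55  -0.149 -0.004] [0.68  0.206 0.042]
pin_block 0.55 [194. 224.] 325 [0.408 0.08  0.017] [ 0.388  0.062 -0.001] [0.453 0.108 0.031]
vial 0.55 [274. 249.] 178 [ 0.417 -0.123  0.03 ] [ 0.411 -0.131 -0.003] [ 0.433 -0.111  0.049]
objective 0.66 [179. 147.] 188 [0.689 0.326 0.023] [0.673 0.309 0.003] [0.719 0.355 0.035]
chip_tray 0.7 [392. 229.] 292 [ 0.648 -0.345  0.006] [ 0.625 -0.373 -0.003] [ 0.688 -0.319  0.01 ]
top [0.47559781 0.01680074 0.90500855]
stop_pin 0.85 [184. 252.] 304 [0.385 0.173 0.102] [ 0.347  0.156 -0.004] [0.406 0.206 0.109]
stop_pin 0.7 [220. 233.] 135 [0.425 0.085 0.088] [0.408 0.078 0.006] [0.441 0.104 0.091]
rail 0.79 [252. 165.] 3138 [0.595 0.012 0.037] [ 0.556 -0.155 -0.005] [0.636 0.17  0.043]
pin_block 0.69 [225. 230.] 201 [0.43  0.081 0.018] [0.395 0.064 0.003] [0.455 0.112 0.023]
vial 0.52 [303. 232.] 79 [ 0.428 -0.116  0.045] [ 0.415 -0.128  0.011] [ 0.439 -0.107  0.049]
objective 0.79 [129. 123.] 405 [0.699 0.33  0.029] [ 0.676  0.309 -0.006] [0.734 0.367 0.036]
chip_tray 0.71 [382. 145.] 350 [ 0.654 -0.344  0.006] [ 0.629 -0.374 -0.003] [ 0.681 -0.319  0.012]
```

View pics/top.png

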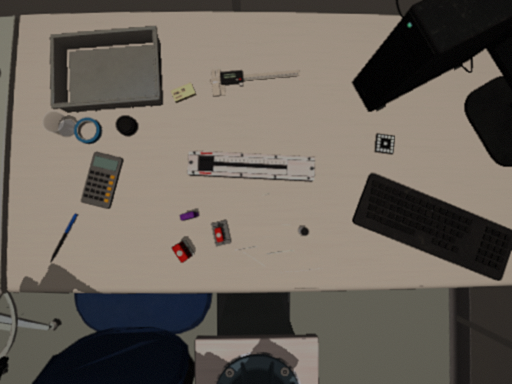

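View pics/scene.png

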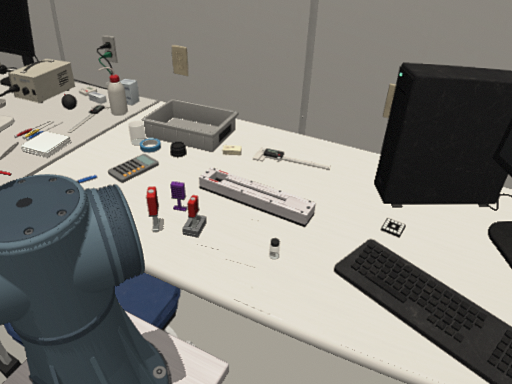

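```bash
python3 - <<'E'
from h import *
f=np.load('top.npz');im,d=f['im'],f['d'];c=imaging.get_calibration('top')
P,u,v=cloud('top',d,c);rgb=im[v,u].astype(int)
def rect(m,t):
    r=cv2.minAreaRect((P[m,:2]*1000).astype(np.float32));print(t,m.sum(),np.round(r[0],1),np.round(r[1],1),round(r[2],1))
box=lambda x0,x1,y0,y1,z0,z1:(P[:,0]>x0)&(P[:,0]<x1)&(P[:,1]>y0)&(P[:,1]<y1)&(P[:,2]>z0)&(P[:,2]<z1)
rect(box(.53,.66,-.2,.22,.033,.046),'rail')
rect(box(.38,.47,.04,.125,.012,.03),'block')
rect(box(.40,.45,.06,.11,.08,.1),'pin')
m=box(.53,.66,-.2,.22,.033,.046);q=P[m,:2]-P[m,:2].mean(0);w=np.linalg.svd(q,full_matrices=False)[2][0];print('dir',w,np.degrees(np.arctan2(w[1],w[0])))
red=(rgb[:,0]>120)&(rgb[:,1]<80)&box(.53,.66,-.2,.22,.02,.05);print('red',P[red].mean(0),red.sum())
dark=(rgb.sum(1)<150)&box(.56,.63,-.15,.17,-.01,.05);rect(dark,'slot')
E
```

```text
rail 2432 [594.1  11.5] [317.7  60.4] 87.0
block 215 [423.9  88.9] [60.1 39.6] 14.0
pin 103 [423.7  88.3] [34. 16.] 13.6
dir [-0.05393825 -0.99854427] -93.09193479298924
red [0.59897028 0.12561113 0.03789105] 22
slot 417 [601.4  11.1] [307.2  36.6] 89.7
```

Request:
step_arm:
  deltas:
    - [[-0.726,-0.677,0.076,-0.391,0.4],[-0.726,-0.677,0.076,-0.391,0.4],[-0.726,-0.677,0.076,-0.391,0.4],[-0.726,-0.677,0.076,-0.391,0.4],[-0.726,-0.677,0.076,-0.391,0.4],[-0.726,-0.677,0.076,-0.391,0.4],[-0.726,-0.677,0.076,-0.391,0.4],[-0.726,-0.677,0.076,-0.391,0.4],[-0.726,-0.677,0.076,-0.391,0.4],[-0.726,-0.677,0.076,-0.391,0.4],[-0.726,-0.677,0.076,-0.391,0.4],[-0.726,-0.677,0.076,-0.391,0.4],[-0.726,-0.677,0.076,-0.391,0.4],[-0.726,-0.677,0.076,-0.391,0.4]]

```text
time: 2.1
eef_pos: [0.4235, 0.0899, 0.2007]
tool_rot: [-0.122, 0.993, 0.0, -0.0]
ft_force: [1.0, 1.4, 0.8]
opening: 0.6
grasp_force: 0.0
```

```bash
cat >> h.py <<'E'
def rel(target,yaw):
    "row numbers from the measured pose to world target with tool y at yaw deg"
    s=bot.state();r=R.from_quat(s['tool_rot'])
    d=r.inv().apply(np.array(target)-s['eef_pos'])/0.5
    y=r.apply([0,1,0]);a=np.degrees(np.arctan2(y[1],y[0]))
    t=(yaw-a+90)%180-90
    print('t',round(s['time'],2),'pos',np.round(s['eef_pos'],4),'yaw',round(a,2),'tilt',np.round(r.apply([0,0,1]),4),'F',np.round(s['ft_force'],1),'open',round(s['opening'],3),'g',round(s['grasp_force'],1))
    print('rows',np.round(d,4),'turn',round(-t/90,4),'j6',round(s['joint_positions'][5],2))
E
python3 - <<'E'
from h import *
rel([.4238,.0885,.053],104)
im,d=imaging.capture('wrist');c=imaging.get_calibration('wrist');cv2.imwrite('pics/w1.png',im[:,:,::-1])
P,u,v=cloud('w',d,c);b=lambda z0,z1,r=.05:(np.hypot(P[:,0]-.424,P[:,1]-.0885)<r)&(P[:,2]>z0)&(P[:,2]<z1)
for z in((.084,.1,.03),(.014,.024,.05)):
    r=cv2.minAreaRect((P[b(*z),:2]*1000).astype(np.float32));print(r,b(*z).sum())
E
```

```text
t 2.1 pos [0.4235 0.0899 0.2007] yaw 104.02 tilt [-1.e-04  3.e-04 -1.e+00] F [1.  1.4 0.8] open 0.6 g 0.0
rows [ 2.000e-04 -3.000e-03  2.955e-01] turn 0.0002 j6 -1.88
((422.55804443359375, 90.78031158447266), (34.345252990722656, 15.918046951293945), 12.055851936340332) 726
((421.9908142089844, 90.98226928710938), (59.552024841308594, 39.914974212646484), 13.124646186828613) 1288
```

View pics/w1.png

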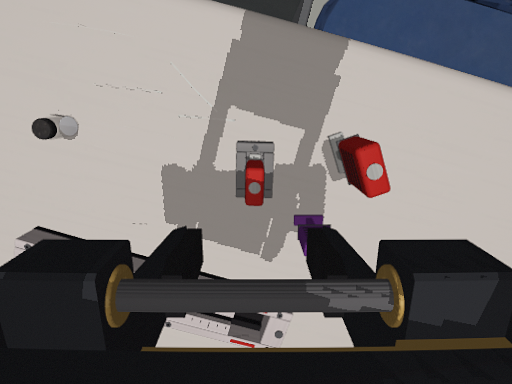

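Request:
step_arm:
  deltas:
    - [[0.0012,0.001,0.06,0.008,0.4],[0.0012,0.001,0.12,0.008,0.4],[0.0012,0.001,0.18,0.008,0.4],[0.0012,0.001,0.22,0.008,0.4],[0.0012,0.001,0.25,0.008,0.4],[0.0012,0.001,0.275,0.008,0.4],[0.0012,0.001,0.29,0.008,0.4],[0.0012,0.001,0.295,0.008,0.4],[0.0012,0.001,0.295,0.008,0.4],[0.0012,0.001,0.295,0.008,1.0],[0.0012,0.001,0.295,0.008,1.0],[0.0012,0.001,0.295,0.008,1.0],[0.0012,0.001,0.295,0.008,1.0],[0.0012,0.001,0.295,0.008,1.0],[0.0012,0.001,0.295,0.008,1.0],[0.0012,0.001,0.295,0.008,1.0]]

```text
time: 3.75
eef_pos: [0.4235, 0.0892, 0.0533]
tool_rot: [-0.115, 0.993, -0.0, 0.0]
ft_force: [-0.4, 0.4, 2.6]
opening: 0.178
grasp_force: 29.9
```

```bash
python3 - <<'E'
from h import *
rel([.4228,.0902,.053],103.3)
E
```

```text
t 3.75 pos [0.4235 0.0892 0.0533] yaw 103.22 tilt [ 2.e-04 -1.e-04 -1.e+00] F [-0.4  0.4  2.6] open 0.178 g 29.9
rows [0.0008 0.0023 0.0007] turn -0.0009 j6 -1.87
```

Request:
step_arm:
  deltas:
    - [[0,0,-0.03,0,1],[0,0,-0.1,0,1],[0,0,-0.18,0,1],[0,0,-0.22,0,1],[-0.05,-0.001,-0.22,0.03,1],[-0.12,-0.003,-0.22,0.07,1],[-0.19,-0.005,-0.22,0.1,1],[-0.26,-0.006,-0.22,0.14,1],[-0.32,-0.008,-0.22,0.17,1],[-0.35,-0.009,-0.22,0.181,1],[-0.361,-0.009,-0.22,0.181,1],[-0.361,-0.009,-0.2,0.181,1],[-0.361,-0.009,-0.18,0.181,1],[-0.361,-0.009,-0.17,0.181,1],[-0.361,-0.009,-0.17,0.181,1],[-0.361,-0.009,-0.17,0.181,1]]

```text
time: 5.35
eef_pos: [0.5996, 0.1261, 0.1381]
tool_rot: [0.027, 1.0, -0.0, -0.0]
ft_force: [-0.4, 0.3, -1.3]
opening: 0.177
grasp_force: 29.9
```

```bash
python3 - <<'E'
from h import *
rel([.6003,.1263,.1383],86.95)
im,d=imaging.capture('wrist');c=imaging.get_calibration('wrist');cv2.imwrite('pics/w2.png',im[:,:,::-1]);np.savez('w2',im=im,d=d,p=c['position'],o=c['orientation'])
P,u,v=cloud('w',d,c);m=(P[:,0]>.5)&(P[:,0]<.7)&(P[:,2]>.034)&(P[:,2]<.044);print(m.sum())
r=cv2.minAreaRect((P[m,:2]*1000).astype(np.float32));print(r)
E
```

```text
t 5.35 pos [0.5996 0.1261 0.1381] yaw 86.93 tilt [-4.e-04 -0.e+00 -1.e+00] F [-0.4  0.3 -1.3] open 0.177 g 29.9
rows [-0.0013  0.0005 -0.0004] turn -0.0002 j6 -1.5
17156
((612.9928588867188, 139.5655517578125), (455.7803649902344, 93.08794403076172), 79.57720947265625)
```

View pics/w2.png

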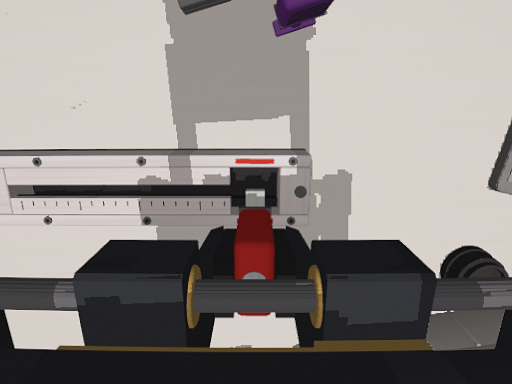

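```bash
python3 - <<'E'
from h import *
f=np.load('w2.npz');c=imaging.get_calibration('wrist')
P,u,v=cloud('w',f['d'],c)
a=np.radians(86.95);ey=np.array([np.cos(a),np.sin(a)]);ex=np.array([ey[1],-ey[0]])
q=P[:,:2]-[.594,.0115];X=q@ex*1e3;Y=q@ey*1e3;Z=P[:,2]*1e3
top=(Z>34)&(Z<44)&(abs(X)<45)&(Y<190);print('topz',np.median(Z[top]))
for y0 in range(-60,150,15):
    s=top&(Y>y0)&(Y<y0+15);
    x=np.sort(X[s]);
    if len(x)<20: continue
    g=np.diff(x);k=np.argmax(g);print(y0,'xmin',x[:3].mean().round(1),'max',x[-1].round(1),'gap',x[k].round(1),x[k+1].round(1))
for x0 in range(-30,24,4):
    s=top&(X>x0)&(X<x0+4)&(Y>60);y=np.sort(Y[s]);
    if len(y)<5: continue
    g=np.diff(y);k=np.argmax(g);print('X',x0,'gapY',y[k].round(1),y[k+1].round(1),'end',y[-1].round(1))
pin=(Z>80)&(Z<104)&(abs(X)<30)&(abs(Y-115)<25)
print('pin',pin.sum(),np.percentile(X[pin],[1,50]),np.percentile(Y[pin],[2,50,98]),np.percentile(Z[pin],[2,98]))
t=bot.state()['eef_pos'];q=t[:2]-[.594,.0115];print('tcp',q@ex*1e3,q@ey*1e3)
E
```

```text
topz 40.04278396621302
-60 xmin -30.5 max 28.8 gap -6.3 4.7
-45 xmin -30.4 max 28.7 gap -6.2 4.7
-30 xmin -30.4 max 28.7 gap -6.2 4.5
-15 xmin -30.3 max 28.4 gap -6.2 4.6
0 xmin -30.2 max 28.4 gap -6.2 4.6
15 xmin -30.9 max 28.4 gap -6.1 4.5
30 xmin -30.9 max 28.4 gap -6.1 4.4
45 xmin -31.0 max 28.4 gap -6.1 4.6
60 xmin -31.0 max 28.5 gap -6.1 4.3
75 xmin -30.9 max 28.4 gap -6.3 4.4
90 xmin -30.9 max 28.3 gap -6.3 4.4
105 xmin -30.9 max -21.1 gap -22.0 -21.4
120 xmin -31.0 max 28.2 gap -20.9 18.7
135 xmin -31.0 max 28.2 gap -19.6 -19.1
X -30 gapY 114.7 115.5 end 160.7
X -26 gapY 115.5 116.3 end 160.8
X -22 gapY 133.8 134.7 end 160.2
X -18 gapY 96.1 136.3 end 160.4
X -14 gapY 96.1 136.3 end 160.6
X -10 gapY 96.1 136.1 end 160.8
X -6 gapY 160.2 161.0 end 161.2
X -2 gapY 157.6 158.5 end 160.4
X 2 gapY 95.8 136.0 end 160.5
X 6 gapY 95.9 136.1 end 160.7
X 10 gapY 95.9 136.2 end 161.0
X 14 gapY 96.1 136.2 end 161.1
X 18 gapY 102.3 130.4 end 160.5
X 22 gapY 102.3 130.4 end 160.6
pin 331 [-17.93337011 -13.50007192] [110.52715416 116.09426697 121.66637208] [ 95.34838042 101.16700272]
tcp -0.0945793414526852 114.7596701780893
```

Request:
step_arm:
  deltas:
    - [[0,0,0.03,0,1],[0,0,0.06,0,1],[0,0,0.08,0,1],[0,0,0.095,0,1],[0,0,0.105,0,1],[0,0,0.112,0,1],[0,0,0.117,0,1],[0,0,0.121,0,1],[0,0,0.124,0,1],[0,0,0.126,0,1],[0,0,0.128,0,1],[0,0,0.13,0,1],[0,0,0.132,0,1],[0,0,0.134,0,1],[0,0,0.136,0,1],[0,0,0.138,0,1],[0,0,0.14,0,1],[0,0,0.142,0,1],[0,0,0.144,0,1],[0,0,0.144,0,1]]

```text
time: 7.4
eef_pos: [0.5999, 0.1262, 0.066]
tool_rot: [0.027, 1.0, -0.0, -0.0]
ft_force: [-0.5, 0.7, -1.4]
opening: 0.176
grasp_force: 29.9
```

```bash
python3 - <<'E'
from h import *
rel([.5996,.1261,.0623],86.95)
E
```

```text
t 7.4 pos [0.5999 0.1262 0.066 ] yaw 86.93 tilt [-3.e-04  0.e+00 -1.e+00] F [-0.5  0.7 -1.4] open 0.176 g 29.9
rows [ 0.0007 -0.0002  0.0074] turn -0.0002 j6 -1.5
```

Request:
step_arm:
  deltas:
    - [[0,0,0.001,0,1],[0,0,0.002,0,1],[0,0,0.003,0,1],[0,0,0.004,0,1],[0,0,0.005,0,1],[0,0,0.006,0,1]]

```text
time: 8.0
eef_pos: [0.6001, 0.1262, 0.0632]
tool_rot: [0.027, 1.0, 0.0, -0.0]
ft_force: [0.5, -0.4, -1.3]
opening: 0.177
grasp_force: 29.9
```

Request:
step_arm:
  deltas:
    - [[0,0,0.0005,0,1],[0,0,0.001,0,1],[0,0,0.0015,0,1]]

```text
time: 8.3
eef_pos: [0.6001, 0.1262, 0.0625]
tool_rot: [0.027, 1.0, -0.0, 0.0]
ft_force: [-0.1, -0.3, -1.3]
opening: 0.178
grasp_force: 29.9
```

Request:
step_arm:
  deltas:
    - [[0,0,0.0005,0,1],[0,0,0.001,0,1],[0,0,0.0015,0,1]]

```text
time: 8.6
eef_pos: [0.6002, 0.1262, 0.0623]
tool_rot: [0.027, 1.0, -0.0, 0.0]
ft_force: [-3.1, -1.2, 5.5]
opening: 0.176
grasp_force: 29.9
```

Request:
step_arm:
  deltas:
    - [[0,0,0.0005,0,1],[0,0,0.001,0,1],[0,0,0.001,0,1]]

```text
time: 8.9
eef_pos: [0.6003, 0.1262, 0.0623]
tool_rot: [0.027, 1.0, -0.0, 0.0]
ft_force: [-4.0, -0.2, 7.9]
opening: 0.182
grasp_force: 29.9
```

Request:
step_arm:
  deltas:
    - [[0.001,-0.002,-0.0008,0,1],[0.001,-0.006,-0.0008,0,1],[0.001,-0.01,-0.0008,0,1],[0.001,-0.014,-0.0008,0,1],[0.001,-0.018,-0.0008,0,1],[0.001,-0.022,-0.0008,0,1],[0.001,-0.026,-0.0008,0,1],[0.001,-0.03,-0.0008,0,1],[0.001,-0.034,-0.0008,0,1],[0.001,-0.036,-0.0008,0,1]]

```text
time: 9.9
eef_pos: [0.5995, 0.1085, 0.0623]
tool_rot: [0.027, 1.0, 0.0, 0.001]
ft_force: [0.7, 4.5, 4.6]
opening: 0.177
grasp_force: 30.0
```

```bash
cat > r.py <<'E'
from h import *
a=np.radians(86.95);ey=np.array([np.cos(a),np.sin(a)]);ex=np.array([ey[1],-ey[0]])
rel([.6,.126,.0623],86.95)
q=bot.state()['eef_pos'][:2]-[.594,.0115];print('rail X,Y mm',q@ex*1e3,q@ey*1e3)
E
python3 r.py
```

```text
t 9.9 pos [0.5995 0.1085 0.0623] yaw 86.92 tilt [ 1.9e-03  9.0e-04 -1.0e+00] F [0.7 4.5 4.6] open 0.177 g 30.0
rows [0.0008 0.0349 0.0001] turn -0.0003 j6 -1.53
rail X,Y mm 0.2855304663988004 97.20038004139607
```

Request:
step_arm:
  deltas:
    - [[0.0005,-0.004,0,0,1],[0.0005,-0.008,0,0,1],[0.0005,-0.012,0,0,1],[0.0005,-0.016,0,0,1],[0.0005,-0.02,0,0,1],[0.0005,-0.024,0,0,1],[0.0005,-0.028,0,0,1],[0.0005,-0.032,0,0,1],[0.0005,-0.036,0,0,1],[0.0005,-0.04,0,0,1]]

```text
time: 10.9
eef_pos: [0.5981, 0.0886, 0.0623]
tool_rot: [0.027, 1.0, 0.0, 0.001]
ft_force: [0.1, 4.1, 6.0]
opening: 0.178
grasp_force: 30.0
```

```bash
python3 r.py
```

```text
t 10.9 pos [0.5981 0.0886 0.0623] yaw 86.93 tilt [ 1.9e-03  9.0e-04 -1.0e+00] F [0.1 4.1 6. ] open 0.178 g 30.0
rows [0.0002 0.0748 0.0001] turn -0.0003 j6 -1.57
rail X,Y mm -0.009109962326375046 77.25279641649371
```

Request:
step_arm:
  deltas:
    - [[0,-0.004,0,0,1],[0,-0.008,0,0,1],[0,-0.012,0,0,1],[0,-0.016,0,0,1],[0,-0.02,0,0,1],[0,-0.024,0,0,1],[0,-0.028,0,0,1],[0,-0.032,0,0,1],[0,-0.036,0,0,1],[0,-0.04,0,0,1]]

```text
time: 11.9
eef_pos: [0.597, 0.0687, 0.0623]
tool_rot: [0.027, 1.0, 0.0, 0.001]
ft_force: [0.2, 4.2, 6.1]
opening: 0.179
grasp_force: 30.0
```

Request:
step_arm:
  deltas:
    - [[0,-0.002,0,0,1],[0,-0.004,0,0,1],[0,-0.006,0,0,1],[0,-0.008,0,0,1],[0,-0.01,0,0,1],[0,-0.012,0,0,1],[0,-0.014,0,0,1]]

```text
time: 12.6
eef_pos: [0.5966, 0.0618, 0.0623]
tool_rot: [0.027, 1.0, 0.0, 0.001]
ft_force: [1.3, 4.4, 6.5]
opening: 0.182
grasp_force: 30.0
```

Request:
step_arm:
  deltas:
    - [[0,-0.002,0,0,1],[0,-0.004,0,0,1],[0,-0.006,0,0,1],[0,-0.008,0,0,1],[0,-0.01,0,0,1],[0,-0.012,0,0,1],[0,-0.014,0,0,1]]

```text
time: 13.3
eef_pos: [0.5962, 0.0548, 0.0623]
tool_rot: [0.027, 1.0, 0.0, 0.001]
ft_force: [0.2, 3.9, 5.9]
opening: 0.177
grasp_force: 30.0
```

Request:
step_arm:
  deltas:
    - [[0,-0.002,0,0,1],[0,-0.004,0,0,1],[0,-0.006,0,0,1],[0,-0.008,0,0,1],[0,-0.01,0,0,1],[0,-0.012,0,0,1],[0,-0.014,0,0,1]]

```text
time: 14.0
eef_pos: [0.5959, 0.0478, 0.0624]
tool_rot: [0.027, 1.0, 0.0, 0.001]
ft_force: [0.5, 5.1, 5.8]
opening: 0.179
grasp_force: 30.0
```

Request:
step_arm:
  deltas:
    - [[0,-0.002,0,0,1],[0,-0.004,0,0,1],[0,-0.006,0,0,1],[0,-0.008,0,0,1],[0,-0.01,0,0,1],[0,-0.012,0,0,1],[0,-0.014,0,0,1]]

```text
time: 14.7
eef_pos: [0.5954, 0.0408, 0.0623]
tool_rot: [0.027, 1.0, 0.0, 0.001]
ft_force: [-0.9, 5.4, 5.3]
opening: 0.183
grasp_force: 30.0
```

Request:
step_arm:
  deltas:
    - [[0,-0.002,0,0,1],[0,-0.004,0,0,1],[0,-0.006,0,0,1],[0,-0.008,0,0,1],[0,-0.01,0,0,1],[0,-0.012,0,0,1],[0,-0.014,0,0,1]]

```text
time: 15.4
eef_pos: [0.5951, 0.0338, 0.0623]
tool_rot: [0.027, 1.0, 0.0, 0.001]
ft_force: [0.5, 4.6, 7.2]
opening: 0.177
grasp_force: 30.0
```

Request:
step_arm:
  deltas:
    - [[0,-0.002,0,0,1],[0,-0.004,0,0,1],[0,-0.006,0,0,1],[0,-0.008,0,0,1],[0,-0.01,0,0,1],[0,-0.012,0,0,1],[0,-0.014,0,0,1]]

```text
time: 16.1
eef_pos: [0.5947, 0.0268, 0.0623]
tool_rot: [0.027, 1.0, 0.0, 0.001]
ft_force: [-0.3, 5.0, 7.0]
opening: 0.179
grasp_force: 30.0
```

Request:
step_arm:
  deltas:
    - [[0,-0.002,0,0,1],[0,-0.004,0,0,1],[0,-0.006,0,0,1],[0,-0.008,0,0,1],[0,-0.01,0,0,1],[0,-0.012,0,0,1],[0,-0.014,0,0,1]]

```text
time: 16.8
eef_pos: [0.5943, 0.0198, 0.0623]
tool_rot: [0.027, 1.0, 0.0, 0.001]
ft_force: [0.4, 5.5, 6.0]
opening: 0.177
grasp_force: 30.0
```

Request:
step_arm:
  deltas:
    - [[0,-0.002,0,0,1],[0,-0.004,0,0,1],[0,-0.006,0,0,1],[0,-0.008,0,0,1],[0,-0.01,0,0,1],[0,-0.012,0,0,1],[0,-0.014,0,0,1]]

```text
time: 17.5
eef_pos: [0.5939, 0.0129, 0.0623]
tool_rot: [0.027, 1.0, 0.0, 0.001]
ft_force: [-0.1, 5.0, 6.6]
opening: 0.178
grasp_force: 30.0
```

Request:
step_arm:
  deltas:
    - [[0,-0.002,0,0,1],[0,-0.004,0,0,1],[0,-0.006,0,0,1],[0,-0.008,0,0,1],[0,-0.01,0,0,1],[0,-0.012,0,0,1],[0,-0.014,0,0,1]]

```text
time: 18.2
eef_pos: [0.5936, 0.0059, 0.0623]
tool_rot: [0.027, 1.0, 0.0, 0.001]
ft_force: [-0.0, 4.8, 5.0]
opening: 0.177
grasp_force: 30.0
```

Request:
step_arm:
  deltas:
    - [[0,-0.002,0,0,1],[0,-0.004,0,0,1],[0,-0.006,0,0,1],[0,-0.008,0,0,1],[0,-0.01,0,0,1],[0,-0.012,0,0,1],[0,-0.014,0,0,1]]

```text
time: 18.9
eef_pos: [0.5932, -0.0011, 0.0623]
tool_rot: [0.027, 1.0, 0.0, 0.001]
ft_force: [-0.5, 5.3, 6.1]
opening: 0.181
grasp_force: 30.0
```

Request:
step_arm:
  deltas:
    - [[0,-0.002,0,0,1],[0,-0.004,0,0,1],[0,-0.006,0,0,1],[0,-0.008,0,0,1],[0,-0.01,0,0,1],[0,-0.012,0,0,1],[0,-0.014,0,0,1]]

```text
time: 19.6
eef_pos: [0.5928, -0.0081, 0.0623]
tool_rot: [0.027, 1.0, 0.0, 0.001]
ft_force: [-0.4, 4.7, 6.8]
opening: 0.177
grasp_force: 30.0
```

Request:
step_arm:
  deltas:
    - [[0,-0.002,0,0,1],[0,-0.004,0,0,1],[0,-0.006,0,0,1],[0,-0.008,0,0,1],[0,-0.01,0,0,1],[0,-0.012,0,0,1],[0,-0.014,0,0,1]]

```text
time: 20.3
eef_pos: [0.5923, -0.0152, 0.0623]
tool_rot: [0.027, 1.0, 0.0, 0.001]
ft_force: [-0.2, 4.8, 5.4]
opening: 0.181
grasp_force: 30.0
```

Request:
step_arm:
  deltas:
    - [[0,-0.002,0,0,1],[0,-0.004,0,0,1],[0,-0.006,0,0,1],[0,-0.008,0,0,1],[0,-0.01,0,0,1],[0,-0.012,0,0,1],[0,-0.014,0,0,1]]

```text
time: 21.0
eef_pos: [0.5906, -0.0231, 0.0609]
tool_rot: [0.027, 1.0, -0.0, -0.001]
ft_force: [0.3, -0.3, -0.6]
opening: 0.178
grasp_force: 29.9
```

Request:
step_arm:
  deltas:
    - [[0,0,0.0015,0,1],[0,0,0.003,0,1],[0,0,0.0045,0,1],[0,0,0.006,0,1]]

```text
time: 21.4
eef_pos: [0.5912, -0.0226, 0.0583]
tool_rot: [0.027, 1.0, -0.0, -0.0]
ft_force: [-0.3, -0.3, -1.6]
opening: 0.177
grasp_force: 29.9
```

Request:
step_arm:
  deltas:
    - [[0,0,0.0015,0,1],[0,0,0.003,0,1],[0,0,0.0045,0,1],[0,0,0.006,0,1],[0,0,0.0075,0,1],[0,0,0.008,0,1]]

```text
time: 22.0
eef_pos: [0.5913, -0.0226, 0.0546]
tool_rot: [0.027, 1.0, -0.0, -0.0]
ft_force: [-0.5, -0.0, -1.8]
opening: 0.183
grasp_force: 29.9
```

Pin origin ≈ 9.3 mm; floor at TCP ≈ 0.0533.

Request:
step_arm:
  deltas:
    - [[0,0,0.0006,0,1],[0,0,0.0012,0,1],[0,0,0.0018,0,1],[0,0,0.0024,0,1],[0,0,0.0028,0,1],[0,0,0.0032,0,1]]

```text
time: 22.6
eef_pos: [0.5915, -0.0226, 0.0534]
tool_rot: [0.027, 1.0, -0.0, 0.0]
ft_force: [-2.5, -0.0, 3.2]
opening: 0.179
grasp_force: 29.9
```

Request:
step_arm:
  deltas:
    - [[0,0,-0.0004,0,0.9],[0,0,-0.0004,0,0.8],[0,0,-0.0004,0,0.6],[0,0,-0.0004,0,0.5],[0,0,-0.0004,0,0.4],[0,0,-0.0004,0,0.4]]

```text
time: 23.2
eef_pos: [0.5914, -0.0226, 0.0532]
tool_rot: [0.027, 1.0, -0.0, -0.0]
ft_force: [-1.2, -0.0, -0.5]
opening: 0.539
grasp_force: 0.0
```

Request:
step_arm:
  deltas:
    - [[0,0,-0.01,0,0.4],[0,0,-0.04,0,0.4],[0,0,-0.09,0,0.4],[0,0,-0.15,0,0.4],[0,0,-0.22,0,0.4],[0,0,-0.25,0,0.4],[0,0,-0.25,0,0.4],[0,0,-0.25,0,0.4]]

```text
time: 24.0
eef_pos: [0.5909, -0.0225, 0.1776]
tool_rot: [0.027, 1.0, 0.0, -0.0]
ft_force: [0.8, 0.3, 0.6]
opening: 0.6
grasp_force: 0.0
```

```bash
python3 - <<'E'
from h import *
im,d=imaging.capture('wrist');c=imaging.get_calibration('wrist');cv2.imwrite('pics/w3.png',im[:,:,::-1])
P,u,v=cloud('w',d,c);b=(np.hypot(P[:,0]-.591,P[:,1]+.0226)<.03)&(P[:,2]>.07)&(P[:,2]<.12)
print(cv2.minAreaRect((P[b,:2]*1000).astype(np.float32)),b.sum(),np.percentile(P[b,2],[5,50,95]))
t=(abs(P[:,0]-.59)<.03)&(P[:,2]>.034)&(P[:,2]<.044);print(np.median(P[t,2]));print(bot.state()['time'],bot.state()['ft_force'])
E
```

```text
((589.2560424804688, -20.635276794433594), (16.166011810302734, 33.052310943603516), 87.01509857177734) 923 [0.08004641 0.08943296 0.09084255]
0.03875938221947067
24.05 [ 0.31716666  0.76891549 -0.26620659]
```

View pics/w3.png

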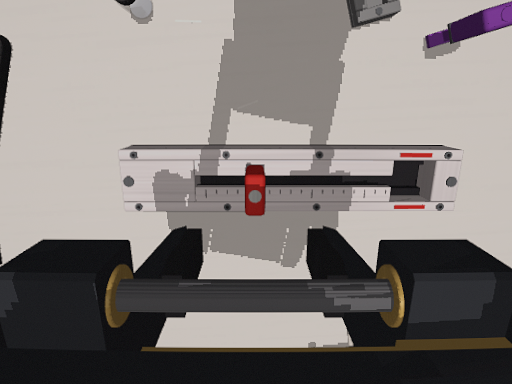

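The picture shows the pin standing upright in the slot at about (255,190). Its top is at z ≈ 0.090, which means the foot is on the notch floor, and the gripper is clear of it.

```bash
python3 -c "
from bench import workorder
print(workorder.hand_in())"
```

```text
the job is handed in; nothing more can be done
None
```

The stop pin is standing upright and fully home in the index notch, released with the gripper clear; the bystanders were not touched, no measured force went above about 10 N, and I handed the job in at about 24 s (no verdict came back).

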